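# Set the flip stop and clamp the bar to the set force

### The job

Flip the stop flag down across the bed of the clamping fixture, push the rubber-faced bar along the bed until its end rests against the stop, then turn the clamp's crank clockwise (seen from above) until the brass indicator tab pops out of the clamp's housing and its first groove shows. Stop before the second groove shows, let go and leave the other things on the table alone.

Things in the scene. Friction and masses are not known exactly. Their poses are not given: they have to be found in the camera images.
- fixture: Grey clamping fixture, bolted down. Origin: middle of the bed's underside, on the worktop; z up, x away from the robot at yaw 0, y along the bed. Bed 96 mm (x) by 340 mm (y), 18 mm thick, with two rails 8 mm high (tops at z 26 mm), inner faces at x -33 and +33 mm. A C-frame clamp stands over it and a flip stop at its -y end. The bar travels in -y between the rails.
- screw_axis (a point): Top of the clamp head on the vertical screw axis: x 0, y -40, z 125 mm in the fixture. The head spans x -29 to 85, y -68 to -12, z 85 to 125 mm; its column stands behind the bed (x 51 to 85 mm). Below hangs the round steel pad, 42 mm across; before the head sits the indicator housing (x -58 to -34, z 66 to 112 mm), which sinks with the pad. Axes as the fixture's.
- stop_face (a point): Where the bar's end must come: middle of the bed at the face of the lowered stop (x 0, y -143, z 30 mm in the fixture). Axes as the fixture's.
- flag (a joint): Flip stop, rad: 0 = straight up, 1.571 = down, flat across the bed (then z 28 to 48 mm). Starts near upright (-0.2 to 0.1). A steel bar 100 mm from hinge to tip, 20 mm deep, 14 mm thick (along y). Push its near face towards the fixture's +x: the lightly stiff hinge holds it until about 0.4 rad beyond upright, then it falls down by itself. Nothing springs it back.
- flag_hinge (a point): Hinge of the flag, on the near side of the bed: x -56, y -150, z 38 mm in the fixture, axis along the fixture's y, in a fork 50 mm high. Axes as the fixture's.
- flag_tip (a point): Middle of the flag's free end, 100 mm from its hinge (138 mm above the worktop when upright).
- bar_center (a point): Centre of the loose bar: aluminium, black rubber face on top, 200 mm long (its y), 60 mm wide, 24 mm high, about 0.35 kg. It starts on the bed between the rails (3 mm play each side), its leading (-y) end already below the pad, 55 to 105 mm short of the stop. On the bed this point is 30 mm above the worktop, the bar's top 42, its underside 18. It slides with a few newtons.
- bar_lead (a point): Middle of the bar's leading end face (the -y end, which meets the stop).
- bar_tail (a point): Middle of the bar's trailing end face (the +y end, where it can be pushed).
- knob_mid (a point): Middle of the crank's upright black handle, a freely spinning sleeve 16 mm across, 50 mm tall (z 145 to 195 mm above the worktop, this point at 170). It goes round the screw axis on a circle of 45 mm radius at constant height; nothing else there reaches above z 148 mm. Push it sideways or hold it from above and carry it round; 3 to 5 N turn it, and it stays where it is left.
- crank (a joint): Crank angle, rad. 0 = handle on the fixture's +x side of the screw axis; grows clockwise seen from above (1.57 = on the -y side, 3.14 = on the -x side). Starts between -1 and 1. Growing tightens: the pad comes down 8 mm a turn; at crank 0 it is 6 mm above the bar. With the bar below, the tab begins to move at about 4.9, is popped out at about 6.4 and the clamp is overtightened at about 8.3: 7.1 is a good place to stop.
- tab (a joint): Indicator tab, m: brass tongue 30 mm wide, 9 mm high in the near (-x) face of the clamp's indicator housing, 94 mm above the worktop (it sinks with the screw). 0 = in. It stays in until the pad presses with the set force (25 N), then comes out 5 mm for each mm the screw goes on (40 mm a turn). 10 mm = popped out; its first dark groove shows at 11 mm, the second at 22 mm (23 mm: overtightened). Aim at 14 to 18 mm.
- tab_end (a point): Middle of the tab's outer end face (moves with the tab).
- pad (a joint): Squeeze of the set-force spring above the pad, m: 0 below the set force; one fifth of the tab's travel (2.0 mm when the tab is 10 mm out). Beyond 4.6 mm the clamp is overtightened. From 2.0 to 4.6 mm is about 115 degrees of crank.
- grease_tin: Bystander: round tin with red lid, 55 mm across, 50 mm high, behind the fixture's -y end; origin at the middle of its underside.
- spanner: Bystander: combination spanner, 195 x 34 x 6 mm, lying flat in front of the fixture; origin at the middle of its underside.
- ink_pad: Bystander: flat ink pad box, 71 x 95 x 19 mm; origin at the middle of its underside.
- masking_tape: Bystander: roll of masking tape lying flat, 104 mm across, 24 mm high; origin at the middle of its underside.
- mallet: Bystander: brass mallet with wooden handle, 249 x 112 x 36 mm, lying; origin at the middle of its underside.
- bar: The same bar; origin at the middle of its underside, axes as given under its centre.

How it is judged:
On the way, in this order (a step that is already met when the one before it is completed fails the run):
1. the stop flag lies down across the bed (value of joint flag above 1.5 rad), for 0.2 s.
2. the bar's end is against the lowered stop, not yet clamped (value of joint flag above 1.5 rad and y of bar_lead in the frame of fixture below -0.14 m and value of joint tab below 0.003 m), for 0.2 s.
3. the clamp is tightened until the tab has popped out (value of joint flag above 1.5 rad and y of bar_lead in the frame of fixture below -0.14 m and value of joint tab above 0.01 m), for 0.2 s.
At the end, for the whole second after the job is handed in: The flag is down (within 0.07 rad of flat), the bar's leading end is within 3 mm of the stop face, the tab is at least 10 mm out, the spring is squeezed less than 4.6 mm (not overtightened), and the bar is at rest (all of step 3 and value of joint pad below 0.0046 m and linear speed of bar below 0.01 m/s); the robot touches nothing.
It fails at once if the clamp is overtightened (spring squeezed beyond 4.6 mm) (value of joint pad above 0.0046 m).
It fails at once if a bystander is moved by more than 30 mm (distance of any of grease_tin, spanner, ink_pad, masking_tape, mallet from where it was at the start of the episode above 0.03 m).
It also fails if it takes over 67 s, if anything falls off the work surface, if the arm or the gripper's body presses on something with over 40 N, if the wrist force passes 120 N, or if a joint passes its speed limit or range.

### The arm

A 6-joint arm with a two-finger parallel gripper is mounted at the origin on a cart in front of the work surface, level with it; the furniture and walls round the work are solid. World frame = base frame: x ahead of the robot, y to its left, z up, the work surface at z = 0. Lengths are in m, angles in rad, forces in N, time in s.
With the tool pointing down it reaches from about 0.35 to 0.775 m from the base axis. Payload 5.5 kg.
Tool frame: the origin (TCP) lies midway between the tips of the shut fingers; the grasp point (between the pads) lies grasp_offset behind it (grasp_offset is the distance from the TCP to the grasp point, in m); z points along the fingers, y is the line along which they close (so a half turn about z gives the same grasp; the last joint's range is limited). The gripper opens to 85 mm and grips with 20 to 120 N. Pads are 22 mm wide; open, the fingers measure 114 mm over their backs; the gripper's body (76 mm by 85 mm) begins 54 mm behind the grasp point. The pads swing forward as they close: fully open they stand 13 mm farther back than shut.
Start: joints at [-1.351, 0.313, 0.046, 1.304, 0, 1.431], TCP at [0.202, -0.538, 0.231] pointing down, gripper open.
Joint ranges: [-2.76, 2.76], [-0.86, 1.69], [-1.03, 1.26], [-2.2, 2.34], [-1.47, 1.5], [-3.14, 3.14]. Speed limits (rad/s): [2.57, 2.57, 3.14, 3.14, 3.14, 3.14].

### API

Orientations are given as a unit quaternion [w, x, y, z].
In Python, from workcell import * gives the robot as it stands.
- The arm moves only by the tool step_arm, never from a script. Its argument "deltas" is a list of rows, each a list of 7 numbers: the shift along the world's x, y, z in mm, then the turn, a rotation vector about the world's x, y, z in degrees, then the gripper's target within -1 to 1 (fully open at 1, half-way at 0, shut at -1). A call has 1 to 5 rows; each row shifts and turns the commanded pose from where the row before left it; what a row does not reach is not made up. A row lasts 1/10 s, in which the tool goes at most 50 mm and 8.59 degrees, less where a joint would pass 70% of its speed; a pose out of reach is approached as far as the arm can. A call is refused whole if a number of a shift passes 50 or a number of a turn 8.59, either way. A call with a gripper value outside its range is refused whole. The fingers move at their own pace and stop on an object; "newtons" is the grip in N (left out, the last holds). Time passes only in rows, so rows that do not move let the fingers close. It gives the time, the measured TCP pose, the force, the opening and the grip force at its end, in the units of the state.
- get_state(): the state, without advancing time (a new reading comes with each control period).
- read_camera(name): name is "side" or "top" or "wrist"; returns a dict with "image" (420x560x3 uint8, red, green, blue), "z_map" (420x560 float32, m along the optical axis (not along the pixel's ray), 0 where there is no reading), "K" (3x3 intrinsics, pixels), "world_from_camera" (4x4, takes a point from camera to world coordinates). Camera axes: x right, y down, z forward; pixel columns grow to the right and rows downward; lengths in m; the calibration is good to about 2 mm. A picture is of the moment at which its call begins.
- hand_in(): hands the job in; it is judged then, once.
The state is a dict: "clock": time; "joint_pos": joint angles; "qvel": joint speeds; "tau": joint torques, N m; "tcp_pos": TCP position; "orientation": TCP orientation; "wrist_force": force on the tool from outside, world axes, zero at the start; "ft_torque": the same for the moment, N m; "finger_gap": finger opening in m; "grip_force": force on a finger pad.
Only numpy, scipy, OpenCV 4.12 (cv2) and the standard library are available. Lean on these libraries where they do the work, as an engineer would, in place of code of your own. Each camera call takes 0.05 s, during which the arm holds its last target. There are 200 camera calls.

## Working session

There is one attempt and no reset: what is moved stays moved. The work goes in short steps, Python scripts to look and compute and a tool call to move; the robot and the scene stay as the last step left them, time stands still between calls to the robot, and variables do not carry over. Pictures are saved under pics/ and viewed, at most 10 in all, crops included, and the job is handed in when it is done.

Besides the shell and the picture viewer there is one more tool, called after "Call:" by a JSON object that holds its "fn" and its "kwargs". step_arm: Moves the arm, as the interface text tells. Its arguments: {"type":"object","properties":{"deltas":{"type":"array","items":{"type":"array","items":{"type":"number"}}},"newtons":{"type":"number"}},"required":["deltas"]}

```bash
ls; mkdir -p pics; cat > h.py <<'E'
from workcell import *
import numpy as np, cv2
def pts(c):
    z=c["z_map"];K=c["K"];T=np.array(c["world_from_camera"])
    v,u=np.mgrid[:z.shape[0],:z.shape[1]]
    P=np.stack([(u-K[0][2])/K[0][0]*z,(v-K[1][2])/K[1][1]*z,z],-1)
    W=P@T[:3,:3].T+T[:3,3]; W[z<=0]=np.nan
    return W
def shot(n,f):
    c=read_camera(n); np.savez(f"pics/{f}.npz",**{k:np.array(v) for k,v in c.items()})
    cv2.imwrite(f"pics/{f}.png",c["image"][...,::-1]); return c
E
python3 - <<'E'
from h import *
a=shot("top","top0")["image"]; b=shot("side","side0")["image"]
s=get_state(); print({k:np.round(v,3).tolist() for k,v in s.items()})
import workcell; print([n for n in dir(workcell) if n[0]!='_'])
for n in("top0","side0"):
    d=np.load(f"pics/{n}.npz"); print(n,d["world_from_camera"].round(3).tolist(),d["K"].round(1).tolist())
E
```

```text
pics
{'clock': 0.1, 'joint_pos': [-1.351, 0.314, 0.045, 1.304, -0.0, 1.431], 'qvel': [0.002, -0.001, 0.004, 0.001, -0.0, -0.0], 'tau': [0.002, -48.173, 29.924, 0.013, -0.0, -0.0], 'tcp_pos': [0.202, -0.538, 0.231], 'orientation': [-0.001, 0.984, 0.179, -0.0], 'wrist_force': [-0.299, 0.483, -0.981], 'ft_torque': [-0.024, -0.009, 0.022], 'grip_force': 0.0, 'finger_gap': 0.085}
['MotionError', 'get_state', 'grasp_offset', 'hand_in', 'read_camera']
top0 [[0.001, -0.989, 0.147, 0.341], [-1.0, -0.001, -0.0, 0.002], [0.001, -0.147, -0.989, 1.669], [0.0, 0.0, 0.0, 1.0]] [[509.6, 0.0, 280.7], [0.0, 509.6, 209.8], [0.0, 0.0, 1.0]]
side0 [[0.976, -0.118, 0.184, 0.271], [-0.218, -0.447, 0.868, -1.279], [-0.02, -0.887, -0.461, 0.787], [0.0, 0.0, 0.0, 1.0]] [[448.1, 0.0, 275.7], [0.0, 448.1, 206.7], [0.0, 0.0, 1.0]]
```

View pics/top0.png

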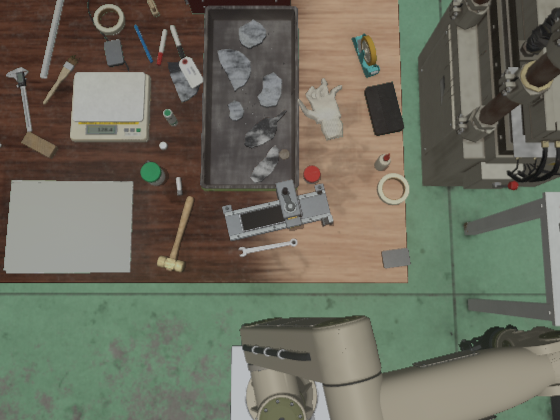

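View pics/side0.png

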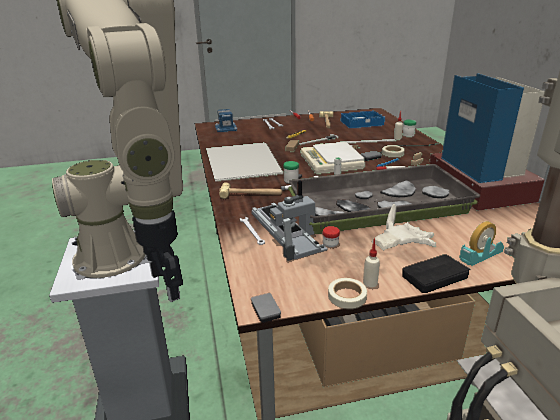

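The top view shows the fixture around (277,213), the bar's black face at (262,217), the crank and clamp near (288,200), the red tin lid at (312,174) and the spanner at (268,247). In the side view the flag stands upright near (288,240). Next I'll measure the fixture and look at upscaled crops.

```bash
python3 - <<'E'
from h import *
tiles=[]
for n,(x0,x1,y0,y1) in {"top0":(215,345,160,260),"side0":(240,350,170,270)}.items():
    d=np.load(f"pics/{n}.npz"); W=pts(d); 
    im=d["image"][y0:y1,x0:x1,::-1]; tiles.append(cv2.resize(im,(400*im.shape[1]//im.shape[0]*1,400),interpolation=cv2.INTER_CUBIC)[:, :400] if 0 else cv2.resize(im,(400,400*im.shape[0]//im.shape[1]),interpolation=cv2.INTER_CUBIC))
    z=W[...,2]; m=np.zeros(z.shape,bool); m[y0:y1,x0:x1]=True
    if n=="top0":
        b=m&(z>.008)&(z<.06)&(W[...,0]<.42)
        hsv=cv2.cvtColor(d["image"],cv2.COLOR_RGB2HSV)
        # fixture component
        k,l,st,ce=cv2.connectedComponentsWithStats((m&(z>.010)).astype(np.uint8))
        for i in range(1,k):
            if st[i,4]>50: print("comp",st[i],ce[i].round(1),np.nanmin(W[l==i],0).round(3),np.nanmax(W[l==i],0).round(3))
        print("z hist",np.histogram(z[m],bins=np.arange(-.01,.2,.01)))
        dark=m&(d["image"].max(2)<50)&(abs(z-.042)<.012)
        k,l,st,ce=cv2.connectedComponentsWithStats(dark.astype(np.uint8))
        i=1+np.argmax(st[1:,4]); P=W[l==i]
        r=cv2.minAreaRect(P[:,:2].astype(np.float32)*1000); print("dark",st[i],r,cv2.boxPoints(r).round(1).tolist(),np.median(P[:,2]))
    hi=m&(z>.13)&(z<.21); v,u=np.where(hi); print(n,"high",[(int(a),int(c),W[c,a].round(3).tolist()) for a,c in zip(u,v)][:40])
h=max(t.shape[0] for t in tiles)
cv2.imwrite("pics/c1.png",np.hstack([cv2.copyMakeBorder(t,0,h-t.shape[0],0,0,cv2.BORDER_CONSTANT) for t in tiles]))
E
```

```text
comp [ 215  160  118   82 5863] [268.7 196.6] [ 0.484 -0.164  0.01 ] [0.755 0.22  0.198]
comp [303 165  17  19 249] [311.2 173.9] [ 0.676 -0.124  0.011] [ 0.731 -0.071  0.061]
z hist (array([2994, 3723, 1116, 2029,  823,  757,  249,   33,  208,  116,   26,
         59,  148,  365,  123,  112,    8,    2,    5,    5]), array([-0.01,  0.  ,  0.01,  0.02,  0.03,  0.04,  0.05,  0.06,  0.07,
        0.08,  0.09,  0.1 ,  0.11,  0.12,  0.13,  0.14,  0.15,  0.16,
        0.17,  0.18,  0.19]))
dark [241 209  29  21 350] ((552.9118041992188, 79.4508056640625), (51.91674041748047, 92.94645690917969), 12.655937194824219) [[517.4000244140625, 119.0999984741211], [537.7999877929688, 28.399999618530273], [588.4000244140625, 39.79999923706055], [568.0999755859375, 130.5]] 0.04233206296555725
top0 high [(283, 182, [0.656, -0.006, 0.133]), (291, 182, [0.656, -0.03, 0.132]), (277, 183, [0.653, 0.013, 0.131]), (284, 183, [0.652, -0.009, 0.137]), (285, 184, [0.65, -0.012, 0.13]), (288, 184, [0.65, -0.021, 0.132]), (292, 185, [0.647, -0.033, 0.131]), (279, 186, [0.644, 0.007, 0.131]), (283, 187, [0.63, -0
[... 1864 characters left out ...]
 -0.016, 0.187]), (300, 184, [0.621, -0.013, 0.185]), (301, 184, [0.625, -0.013, 0.185]), (297, 185, [0.612, -0.011, 0.182]), (298, 185, [0.615, -0.013, 0.182]), (299, 185, [0.617, -0.019, 0.185]), (300, 185, [0.619, -0.02, 0.185]), (301, 185, [0.625, -0.013, 0.181]), (297, 186, [0.613, -0.008, 0.177]), (298, 186, [0.615, -0.014, 0.179]), (299, 186, [0.617, -0.018, 0.181]), (300, 186, [0.621, -0.013, 0.178]), (301, 186, [0.624, -0.017, 0.179]), (297, 187, [0.613, -0.008, 0.173]), (298, 187, [0.614, -0.014, 0.176]), (299, 187, [0.617, -0.016, 0.177]), (300, 187, [0.622, -0.011, 0.174]), (301, 187, [0.624, -0.016, 0.175]), (297, 188, [0.614, -0.005, 0.168]), (298, 188, [0.615, -0.011, 0.171])]
```

View pics/c1.png

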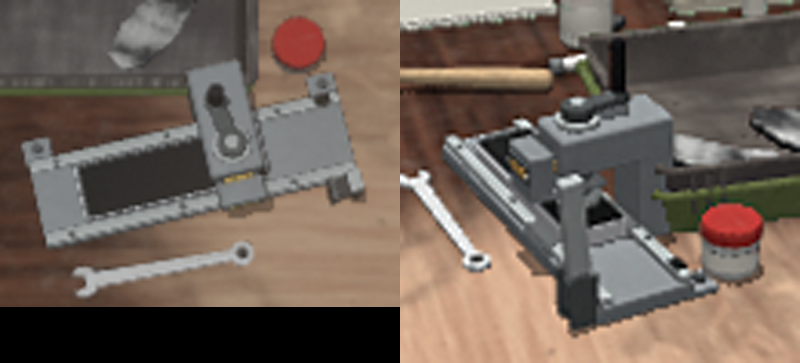

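The crops show the bar's black face to the left of the clamp and the crank handle on the far (+x) side. The flag is upright at the near -y corner, and the fixture is yawed about 12.7°. Now I'll fit the fixture pose.

```bash
cat >> h.py <<'E'
def plane(c,u,v,h):
    K=np.array(c["K"]);T=np.array(c["world_from_camera"])
    d=np.stack([(u-K[0,2])/K[0,0],(v-K[1,2])/K[1,1],np.ones_like(u,dtype=float)],-1)@T[:3,:3].T
    return (T[:3,3]+d*((h-T[2,3])/d[...,2])[...,None])
E
python3 - <<'E'
from h import *
d=np.load("pics/top0.npz"); W=pts(d); z=W[...,2]
v,u=np.mgrid[:420,:560]; roi=(u>215)&(u<345)&(v>160)&(v<260)
def comp(m):
    k,l,st,ce=cv2.connectedComponentsWithStats(m.astype(np.uint8)); return l==1+np.argmax(st[1:,4])
def rect(m,h):
    vv,uu=np.where(m); P=plane(d,uu,vv,h)[:,:2]*1000; r=cv2.minAreaRect(P.astype(np.float32)); return P,r
head=comp(roi&(z>.108)&(z<.14)); P,r=rect(head|(roi&(z>.14)),.125); print("head",r)
P,r=rect(head,.125);print("head2",r)
hd=np.array(r[0])
yaw=np.radians(12.7);R=np.array([[np.cos(yaw),-np.sin(yaw)],[np.sin(yaw),np.cos(yaw)]])
o=hd-R@[28,-40]; print("o from head",o)
# bed outline
top=roi&(z>.012)&(z<.036); 
Q=(plane(d,u.astype(float),v.astype(float),.022)[...,:2]*1000-o)@R
lx,ly=Q[...,0],Q[...,1]
for nm,sel,a in (("x(y=60..140)",(ly>60)&(ly<140)&(abs(lx)<80),lx),("x(-130..-80)",(ly<-80)&(ly>-130)&(abs(lx)<80),lx),("y",(abs(lx)<25)&(abs(ly)<200),ly)):
    h,e=np.histogram(a[sel&(z>.010)&(z<.036)],bins=np.arange(-200,201,4)); print(nm,[(int(x),int(c)) for x,c in zip(e,h) if c])
g=comp(roi&(d["image"].max(2)<50)&(abs(z-.042)<.012))
vv,uu=np.where(g);B=(plane(d,uu,vv,.042)[:,:2]*1000-o)@R
print("bar local",np.percentile(B,[1,99],axis=0),cv2.minAreaRect(B.astype(np.float32)))
kb=roi&(z>.185)&(z<.205); vv,uu=np.where(kb);B=(plane(d,uu,vv,.195)[:,:2]*1000); print("knob",B.mean(0),(B.mean(0)-o)@R,len(B))
# side view
s=np.load("pics/side0.npz"); S=pts(s); L=np.concatenate([(S[...,:2]*1000-o)@R,S[...,2:]*1000],-1)
m=(abs(L[...,1]+150)<35)&(L[...,0]>-110)&(L[...,0]<-10)
for a in range(50,150,10):
    q=L[m&(abs(L[...,2]-a)<5)]; print(a,len(q),np.nanmedian(q,0).round(1) if len(q) else"")
m=(abs(L[...,0])<25)&(L[...,1]>-135)&(L[...,1]<-20)&(L[...,2]>22)&(L[...,2]<38); print("lead",np.sum(m),np.percentile(L[m],[5,50,95],axis=0).round(1))
E
```

```text
head ((578.3933715820312, -49.69306945800781), (204.02391052246094, 103.85139465332031), 47.504852294921875)
head2 ((606.2620239257812, -19.27791976928711), (115.60375213623047, 56.02804946899414), 13.647004127502441)
o from head [570.15320852  13.58776827]
x(y=60..140) [(-52, 5), (-48, 29), (-44, 31), (-40, 29), (-36, 29), (-32, 30), (-28, 15), (-24, 8), (-20, 7), (-16, 14), (-12, 9), (-8, 8), (-4, 7), (0, 10), (4, 7), (8, 6), (12, 6), (16, 9), (20, 9), (24, 7), (28, 11), (32, 29), (36, 30), (40, 29), (44, 27), (56, 1), (64, 1), (76, 1)]
x(-130..-80) [(-80, 1), (-48, 10), (-44, 18), (-40, 19), (-36, 19), (-32, 17), (-28, 18), (-24, 18), (-20, 20), (-16, 18), (-12, 18), (-8, 17), (-4, 16), (0, 19), (4, 20), (8, 18), (12, 18), (16, 18), (20, 19), (24, 18), (28, 19), (32, 19), (36, 18), (40, 18), (44, 19), (48, 7), (76, 2)]
y [(-176, 1), (-172, 10), (-168, 18), (-164, 17), (-160, 19), (-156, 17), (-152, 17), (-148, 18), (-144, 19), (-140, 18), (-136, 19), (-132, 18), (-128, 18), (-124, 17), (-120, 19), (-116, 19), (-112, 19), (-108, 18), (-104, 17), (-100, 19), (-96, 18), (-92, 18), (-
[... 294 characters left out ...]
 (140, 18), (144, 19), (148, 18), (152, 19), (156, 19), (160, 18), (164, 18), (168, 2)]
bar local [[-26.24794248  25.64075921]
 [ 22.74477513 113.90757877]] ((-1.9165725708007812, 67.93889617919922), (50.17229080200195, 92.99705505371094), 0.44813644886016846)
knob [621.50336293  -9.69070441] [ 44.9761656  -33.99809077] 25
50 41 [ -61.8 -160.8   50.6]
60 18 [ -57.  -156.3   59.2]
70 23 [ -62.  -156.7   71.1]
80 20 [ -61.8 -156.1   80.9]
90 20 [ -59.8 -156.5   90.6]
100 22 [ -63.4 -156.7  100.4]
110 21 [ -63.4 -156.   110.9]
120 20 [ -63.6 -156.4  119.4]
130 23 [ -66.6 -156.3  129.2]
140 23 [ -64.1 -153.9  138.5]
lead 58 [[ -15.5 -124.8   22.2]
 [   8.4  -77.4   26.8]
 [  23.6  -71.3   37. ]]
```

Call:
{"fn": "step_arm", "kwargs": {"deltas": [[24, 31.5, 0, 0, 0, -2, -1], [24, 31.5, 0, 0, 0, -2, -1], [24, 31.5, 0, 0, 0, -2, -1], [24, 31.5, 0, 0, 0, -2, -1], [24, 31.5, 0, 0, 0, 0, -1]]}}

```text
clock: 0.6
tcp_pos: [0.323, -0.3792, 0.2309]
orientation: [-0.0, 0.994, 0.109, -0.0]
wrist_force: [1.1, 0.3, 0.3]
finger_gap: 0.0123
grip_force: 0.0
```

Call:
{"fn": "step_arm", "kwargs": {"deltas": [[24, 31.5, 0, 0, 0, 0, -1], [24, 31.5, 0, 0, 0, 0, -1], [24, 31.5, 0, 0, 0, 0, -1], [24, 31.5, 0, 0, 0, 0, -1], [24, 31.5, 0, 0, 0, 0, -1]]}}

```text
clock: 1.1
tcp_pos: [0.443, -0.2216, 0.2311]
orientation: [-0.0, 0.994, 0.11, -0.0]
wrist_force: [0.7, -1.3, 0.6]
finger_gap: 0.0002
grip_force: 0.0
```

Call:
{"fn": "step_arm", "kwargs": {"deltas": [[24, 31.5, 0, 0, 0, 0, -1], [24, 31.5, 0, 0, 0, 0, -1], [0, 0, 0, 0, 0, 0, -1]]}}

```text
clock: 1.4
tcp_pos: [0.4922, -0.1567, 0.2308]
orientation: [-0.001, 0.994, 0.113, 0.0]
wrist_force: [0.1, -0.3, 0.1]
finger_gap: -0.0
grip_force: 0.0
```

Call:
{"fn": "step_arm", "kwargs": {"deltas": [[0, 0, -40, 0, 0, 0, -1], [0, 0, -40, 0, 0, 0, -1], [0, 0, -38, 0, 0, 0, -1], [10, 2, 0, 0, 0, 0, -1], [10, 2, 0, 0, 0, 0, -1]]}}

```text
clock: 1.9
tcp_pos: [0.5105, -0.1565, 0.1135]
orientation: [-0.0, 0.994, 0.109, -0.001]
wrist_force: [1.1, -0.4, -0.1]
finger_gap: -0.0003
grip_force: 0.0
```

Call:
{"fn": "step_arm", "kwargs": {"deltas": [[10, 2, 0, 0, 0, 0, -1], [8, 2, 0, 0, 0, 0, -1], [8, 2, 0, 0, 0, 0, -1], [8, 1.5, 0, 0, 0, 0, -1], [8, 1.5, 0, 0, 0, 0, -1]]}}

```text
clock: 2.4
tcp_pos: [0.5534, -0.1471, 0.1138]
orientation: [0.0, 0.994, 0.11, 0.0]
wrist_force: [-0.7, -0.5, 0.2]
finger_gap: 0.0002
grip_force: 0.0
```

Call:
{"fn": "step_arm", "kwargs": {"deltas": [[8, 2, 0, 0, 0, 0, -1], [6, 1, 0, 0, 0, 0, -1], [0, 0, 0, 0, 0, 0, -1]]}}

```text
clock: 2.7
tcp_pos: [0.5673, -0.1441, 0.1132]
orientation: [0.0, 0.994, 0.11, 0.0]
wrist_force: [-0.4, 0.8, -0.5]
finger_gap: 0.0002
grip_force: 0.0
```

```bash
cat >> h.py <<'E'
o=np.array([570.5,12.]); yaw=np.radians(12.7);R=np.array([[np.cos(yaw),-np.sin(yaw)],[np.sin(yaw),np.cos(yaw)]])
loc=lambda P:(np.asarray(P)[...,:2]*1000-o)@R
E
python3 - <<'E'
from h import *
c=shot("side","s1"); im=c["image"][150:290,220:370,::-1]; cv2.imwrite("pics/s1c.png",cv2.resize(im,(600,560),interpolation=cv2.INTER_CUBIC)); print(loc(get_state()["tcp_pos"]))
E
```

```text
[ -38.06673647 -151.41924414]
```

View pics/s1c.png

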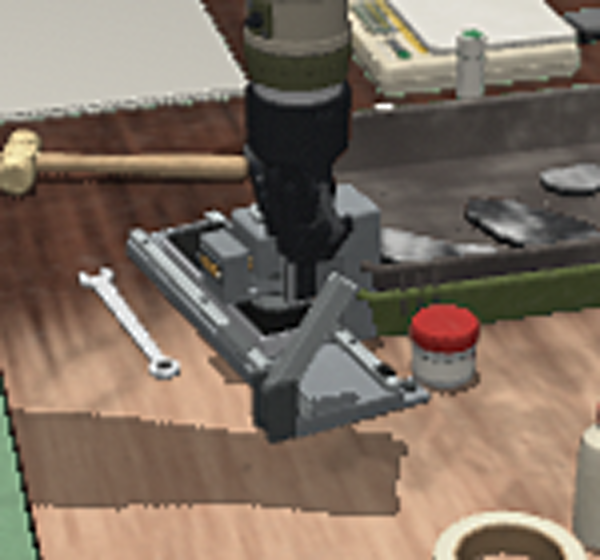

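The flag (crop (340,285)) is past upright and leaning away from the gripper, probably still falling. I'll lift and check.

Call:
{"fn": "step_arm", "kwargs": {"deltas": [[0, 0, 20, 0, 0, 0, -1], [0, 0, 40, 0, 0, 0, -1], [0, 0, 40, 0, 0, 0, -1], [0, 0, 30, 0, 0, 0, -1], [0, 0, 0, 0, 0, 0, -1]]}}

```text
clock: 3.25
tcp_pos: [0.5683, -0.1452, 0.2486]
orientation: [0.002, 0.994, 0.11, 0.004]
wrist_force: [-0.1, -0.5, 0.2]
finger_gap: 0.0004
grip_force: 0.0
```

```bash
python3 - <<'E'
from h import *
c=shot("side","s2"); W=pts(c); L=np.concatenate([loc(W),W[...,2:]*1000],-1)
m=(abs(L[...,1]+150)<14)&(L[...,0]>-90)&(L[...,0]<70)
for x in range(-75,60,10):
    q=L[m&(abs(L[...,0]-x)<5)]; print(x,len(q),np.nanpercentile(q[:,2],90).round(1) if len(q) else"", end=" | ")
print(loc(get_state()["tcp_pos"]))
E
```

```text
-75 362 631.9 | -65 146 514.4 | -55 142 355.2 | -45 148 359.4 | -35 66 266.2 | -25 62 49.1 | -15 61 50.1 | -5 67 720.8 | 5 94 720.8 | 15 105 703.6 | 25 61 50.3 | 35 58 49.8 | 45 117 27.8 | 55 45 10.9 | [ -37.47001596 -152.32072307]
```

Call:
{"fn": "step_arm", "kwargs": {"deltas": [[-4.5, 43.3, 0, 0, 0, 0, -1], [-4.5, 43.3, 0, 0, 0, 0, -1], [-4.5, 43.3, 0, 0, 0, 0, -1], [-4.5, 43.3, 0, 0, 0, 0, -1], [-4.5, 43.3, 0, 0, 0, 0, -1]]}}

```text
clock: 3.8
tcp_pos: [0.5424, 0.0737, 0.2416]
orientation: [-0.0, 0.994, 0.11, -0.001]
wrist_force: [0.7, 0.2, 0.5]
finger_gap: -0.0
grip_force: 0.0
```

Call:
{"fn": "step_arm", "kwargs": {"deltas": [[-4.5, 43.3, 0, 0, 0, 0, -1], [-4.5, 43.3, 0, 0, 0, 0, -1], [0, 0, -40, 0, 0, 0, -1], [0, 0, -40, 0, 0, 0, -1], [0, 0, 0, 0, 0, 0, -1]]}}

```text
clock: 4.3
tcp_pos: [0.5293, 0.1586, 0.1564]
orientation: [0.0, 0.994, 0.11, -0.007]
wrist_force: [-1.1, 0.4, -0.5]
finger_gap: -0.0001
grip_force: 0.0
```

```bash
python3 - <<'E'
from h import *
c=shot("wrist","w1"); W=pts(c); s=get_state(); print(s["tcp_pos"],loc(s["tcp_pos"]))
L=np.concatenate([loc(W),W[...,2:]*1000],-1)
m=(c["image"].max(2)<60)&(abs(L[...,2]-42)<8)&(abs(L[...,0])<40)
q=L[m]; print(m.sum(), np.percentile(q,[1,50,99],axis=0).round(1) if m.sum() else "")
E
```

```text
[0.53141179 0.15849358 0.15974054] [ -5.92583921 151.50294269]
14631 [[-26.9 -34.   40.3]
 [  1.4  45.9  41.9]
 [ 26.3 119.5  43.4]]
```

View pics/w1.png

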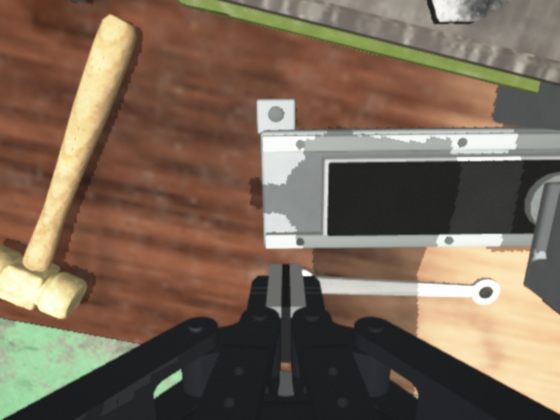

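The wrist view shows the rubber face from (325,160) rightward and the fingers at (285,270). The bar's tail is near local y 121 and the bar is aligned with the bed.

Call:
{"fn": "step_arm", "kwargs": {"deltas": [[5, 1, -40, 0, 0, 0, -1], [0, 0, -40, 0, 0, 0, -1], [0, 0, -32, 0, 0, 0, -1], [0, 0, -20, 0, 0, 0, -1], [0, 0, 0, 0, 0, 0, -1]]}}

```text
clock: 4.85
tcp_pos: [0.5389, 0.1591, 0.0301]
orientation: [0.0, 0.994, 0.109, -0.002]
wrist_force: [1.1, -0.3, -0.4]
finger_gap: 0.0
grip_force: 0.0
```

Call:
{"fn": "step_arm", "kwargs": {"deltas": [[1.8, -8, 0, 0, 0, 0, -1], [1.8, -8, 0, 0, 0, 0, -1], [1.8, -8, 0, 0, 0, 0, -1], [1.8, -8, 0, 0, 0, 0, -1], [1.8, -8, 0, 0, 0, 0, -1]]}}

```text
clock: 5.35
tcp_pos: [0.5505, 0.1205, 0.0334]
orientation: [-0.001, 0.994, 0.11, 0.002]
wrist_force: [-1.8, 5.7, 7.0]
finger_gap: -0.0002
grip_force: 4.3
```

Call:
{"fn": "step_arm", "kwargs": {"deltas": [[1.8, -8, 0, 0, 0, 0, -1], [1.8, -8, 0, 0, 0, 0, -1], [0.9, -4, 0, 0, 0, 0, -1], [0, 0, 0, 0, 0, 0, -1]]}}

```text
clock: 5.75
tcp_pos: [0.5551, 0.0998, 0.0334]
orientation: [-0.001, 0.994, 0.11, 0.002]
wrist_force: [0.0, 3.7, 6.3]
finger_gap: 0.0002
grip_force: 3.0
```

```bash
python3 - <<'E'
from h import *
s=get_state(); print(s["tcp_pos"],loc(s["tcp_pos"]),s["wrist_force"])
E
```

```text
[0.55509656 0.09984906 0.03336105] [ 4.28669348 89.08618254] [3.04212859e-03 3.67566505e+00 6.31088698e+00]
```

Call:
{"fn": "step_arm", "kwargs": {"deltas": [[0.4, -4, 0, 0, 0, 0, -1], [0.4, -4, 0, 0, 0, 0, -1], [0.4, -4, 0, 0, 0, 0, -1], [0.4, -2, 0, 0, 0, 0, -1], [0, 0, 0, 0, 0, 0, -1]]}}

```text
clock: 6.25
tcp_pos: [0.5568, 0.0865, 0.0334]
orientation: [-0.001, 0.994, 0.11, 0.002]
wrist_force: [-0.5, 5.3, 6.0]
finger_gap: -0.0002
grip_force: 3.7
```

```bash
cat > bar.py <<'E'
from h import *
s=get_state(); print(s["tcp_pos"],loc(s["tcp_pos"]),s["wrist_force"])
c=shot("side","sb"); W=pts(c); L=np.concatenate([loc(W),W[...,2:]*1000],-1)
m=(abs(L[...,0])<22)&(L[...,1]>-140)&(L[...,1]<-72)
for y in range(-142,-75,4):
    q=L[m&(abs(L[...,1]-y)<2)&(L[...,2]<60)]; print(y,len(q),np.median(q[:,2]).round(1) if len(q) else "",end=" | ")
E
python3 bar.py
```

```text
[0.55676398 0.08650839 0.03340003] [ 2.98042159 75.70532222] [-0.50749197  5.34870279  6.03812186]
-142 0  | -138 13 -521.4 | -134 13 -520.6 | -130 17 41.8 | -126 27 40.9 | -122 18 -237.3 | -118 20 -238.0 | -114 15 -521.9 | -110 20 42.5 | -106 16 42.6 | -102 17 42.9 | -98 15 -521.8 | -94 24 -238.3 | -90 19 -515.5 | -86 16 43.1 | -82 19 -522.1 | -78 15 -519.8 |
```

Only a few millimetres are left, so I'll creep until the force rises.

Call:
{"fn": "step_arm", "kwargs": {"deltas": [[0.4, -2, 0, 0, 0, 0, -1], [0.4, -2, 0, 0, 0, 0, -1], [0, 0, 0, 0, 0, 0, -1]]}}

```text
clock: 6.6
tcp_pos: [0.5576, 0.0827, 0.0334]
orientation: [-0.001, 0.994, 0.11, 0.002]
wrist_force: [-0.6, 6.6, 5.5]
finger_gap: -0.0001
grip_force: 4.0
```

Call:
{"fn": "step_arm", "kwargs": {"deltas": [[0.3, -1.5, 0, 0, 0, 0, -1], [0, 0, 0, 0, 0, 0, -1]]}}

```text
clock: 6.8
tcp_pos: [0.558, 0.0813, 0.0334]
orientation: [-0.001, 0.994, 0.11, 0.002]
wrist_force: [-0.2, 6.8, 5.2]
finger_gap: 0.0
grip_force: 4.1
```

Call:
{"fn": "step_arm", "kwargs": {"deltas": [[0.3, -1.5, 0, 0, 0, 0, -1], [0, 0, 0, 0, 0, 0, -1]]}}

```text
clock: 7.0
tcp_pos: [0.5583, 0.0799, 0.0334]
orientation: [-0.001, 0.994, 0.11, 0.002]
wrist_force: [0.3, 6.4, 5.4]
finger_gap: 0.0001
grip_force: 4.2
```

Call:
{"fn": "step_arm", "kwargs": {"deltas": [[0.3, -1.5, 0, 0, 0, 0, -1], [0, 0, 0, 0, 0, 0, -1]]}}

```text
clock: 7.2
tcp_pos: [0.5587, 0.0784, 0.0334]
orientation: [-0.001, 0.994, 0.11, 0.002]
wrist_force: [1.2, 7.1, 5.2]
finger_gap: 0.0
grip_force: 4.2
```

Call:
{"fn": "step_arm", "kwargs": {"deltas": [[0.3, -1.5, 0, 0, 0, 0, -1], [0, 0, 0, 0, 0, 0, -1]]}}

```text
clock: 7.4
tcp_pos: [0.5588, 0.0779, 0.0334]
orientation: [-0.002, 0.994, 0.111, 0.002]
wrist_force: [-0.5, 11.1, 5.2]
finger_gap: 0.0003
grip_force: 5.8
```

Call:
{"fn": "step_arm", "kwargs": {"deltas": [[0.3, -1.5, 0, 0, 0, 0, -1], [0, 0, 0, 0, 0, 0, -1], [0, 0, 0, 0, 0, 0, -1]]}}

```text
clock: 7.7
tcp_pos: [0.5588, 0.0777, 0.0335]
orientation: [-0.004, 0.994, 0.111, 0.002]
wrist_force: [-0.3, 14.3, 6.7]
finger_gap: 0.0
grip_force: 7.8
```

```bash
python3 - <<'E'
from h import *
s=get_state(); print(loc(s["tcp_pos"]),s["wrist_force"],grasp_offset)
c=shot("side","s3"); im=c["image"][160:280,220:370,::-1]; cv2.imwrite("pics/s3c.png",cv2.resize(im,(750,600),interpolation=cv2.INTER_CUBIC))
E
```

```text
[ 2.99038526 66.67688623] [-0.27821171 14.28050553  6.71223997] 0.0187
```

View pics/s3c.png

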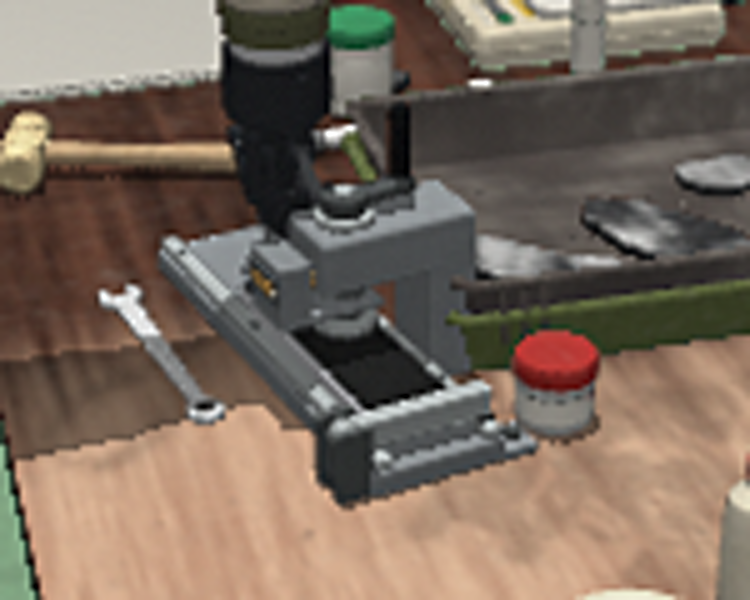

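The crop shows the flag flat across the bed (410,415), the bar's end against it and the tab still in. I'll back off, raise and go above the handle.

Call:
{"fn": "step_arm", "kwargs": {"deltas": [[-1, 5, 0, 0, 0, 0, -1], [-1, 5, 0, 0, 0, 0, -1], [0, 0, 40, 0, 0, 0, -1], [0, 0, 45, 0, 0, 0, -1], [0, 0, 45, 0, 0, 0, -1]]}}

```text
clock: 8.25
tcp_pos: [0.5546, 0.0837, 0.1625]
orientation: [0.0, 0.994, 0.11, -0.001]
wrist_force: [1.3, 0.7, 0.1]
finger_gap: -0.0004
grip_force: 0.0
```

Call:
{"fn": "step_arm", "kwargs": {"deltas": [[0, 0, 45, 0, 0, 0, -1], [0, 0, 42, 0, 0, 0, -1], [21, -32, 0, 0, 0, 0, 1], [21, -32, 0, 0, 0, 0, 1], [21, -32, 0, 0, 0, 0, 1]]}}

```text
clock: 8.75
tcp_pos: [0.6189, -0.0132, 0.2492]
orientation: [0.001, 0.994, 0.11, 0.001]
wrist_force: [1.0, 0.6, -0.7]
finger_gap: 0.0431
grip_force: 0.0
```

Call:
{"fn": "step_arm", "kwargs": {"deltas": [[0, 0, 0, 0, 0, 0, 1], [0, 0, 0, 0, 0, 0, 1], [0, 0, 0, 0, 0, 0, 1]], "newtons": 30}}

```text
clock: 9.05
tcp_pos: [0.6177, -0.0115, 0.2482]
orientation: [-0.0, 0.994, 0.11, -0.001]
wrist_force: [-0.8, -0.6, 0.1]
finger_gap: 0.0845
grip_force: 0.0
```

```bash
python3 - <<'E'
from h import *
s=get_state(); print(s["tcp_pos"],loc(s["tcp_pos"]))
c=shot("wrist","w2"); W=pts(c); L=np.concatenate([loc(W),W[...,2:]*1000],-1)
m=(L[...,2]>185)&(L[...,2]<202)&(abs(L[...,0]-45)<25)&(abs(L[...,1]+33)<25); v,u=np.where(m)
print(m.sum()); 
if m.sum():
    P=plane(c,u,v,.195); print("knob top",P.mean(0),loc(P).mean(0),np.ptp(loc(P),axis=0))
    k=L[m]; print(np.median(k,0))
h=(abs(L[...,2]-125)<5)&(abs(L[...,0]-28)<70)&(abs(L[...,1]+40)<40); print("head",np.percentile(L[h],[1,99],axis=0).round(1))
E
```

```text
[ 0.61766897 -0.01145602  0.24817284] [ 40.85824069 -33.25207706]
589
knob top [ 0.62383811 -0.0083399   0.195     ] [ 47.56151862 -31.56846102] [16.37356053 14.92187787]
[ 47.11988713 -31.44787887 193.7072829 ]
head [[-25.6 -65.4 120.6]
 [ 85.1 -10.8 127. ]]
```

View pics/w2.png

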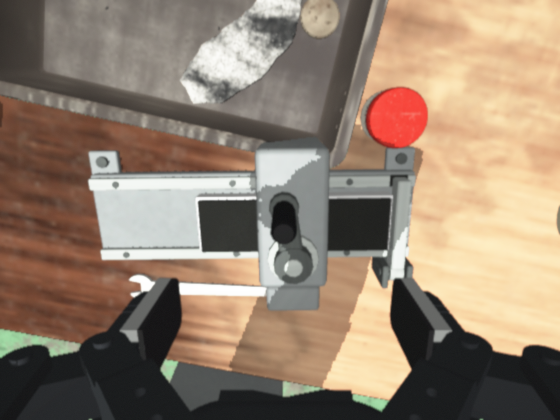

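The wrist view shows the handle's top at (284,225) between the open fingers and the boss at (292,265). The flag is flat at right (400,230). I'll centre, descend and grip.

Call:
{"fn": "step_arm", "kwargs": {"deltas": [[3, 2, 0, 0, 0, 0, 1], [2, 0, -30, 0, 0, 0, 1], [0, 0, -30, 0, 0, 0, 1], [0, 0, -30, 0, 0, 0, 1], [0, 0, 0, 0, 0, 0, 1]]}}

```text
clock: 9.6
tcp_pos: [0.6202, -0.0082, 0.1541]
orientation: [-0.001, 0.994, 0.111, -0.004]
wrist_force: [-0.9, 0.2, 0.1]
finger_gap: 0.0855
grip_force: 0.0
```

Call:
{"fn": "step_arm", "kwargs": {"deltas": [[0, 0, 0, 0, 0, 0, -1], [0, 0, 0, 0, 0, 0, -1], [0, 0, 0, 0, 0, 0, -1], [0, 0, 0, 0, 0, 0, -1], [0, 0, 0, 0, 0, 0, -1]], "newtons": 30}}

```text
clock: 10.1
tcp_pos: [0.624, -0.0096, 0.1595]
orientation: [0.0, 0.994, 0.11, 0.001]
wrist_force: [-0.5, -0.3, 4.7]
finger_gap: 0.0152
grip_force: 29.1
```

```bash
python3 - <<'E'
from h import *
s=get_state(); print(s["tcp_pos"],loc(s["tcp_pos"]),s["wrist_force"],s["finger_gap"])
a=np.radians(22.3-np.arange(0,430,10)); P=np.c_[np.cos(a),np.sin(a)]*45; print(np.diff(P,axis=0).round(1).tolist())
E
```

```text
[ 0.62395786 -0.0095667   0.15945026] [ 47.40863567 -32.79156436] [-0.51717253 -0.26932628  4.6971272 ] 0.015151644038101176
[[2.3, -7.5], [1.0, -7.8], [-0.4, -7.8], [-1.7, -7.7], [-3.0, -7.2], [-4.2, -6.6], [-5.3, -5.8], [-6.2, -4.8], [-7.0, -3.6], [-7.5, -2.3], [-7.8, -1.0], [-7.8, 0.4], [-7.7, 1.7], [-7.2, 3.0], [-6.6, 4.2], [-5.8, 5.3], [-4.8, 6.2], [-3.6, 7.0], [-2.3, 7.5], [-1.0, 7.8], [0.4, 7.8], [1.7, 7.7], [3.0, 7.2], [4.2, 6.6], [5.3, 5.8], [6.2, 4.8], [7.0, 3.6], [7.5, 2.3], [7.8, 1.0], [7.8, -0.4], [7.7, -1.7], [7.2, -3.0], [6.6, -4.2], [5.8, -5.3], [4.8, -6.2], [3.6, -7.0], [2.3, -7.5], [1.0, -7.8], [-0.4, -7.8], [-1.7, -7.7], [-3.0, -7.2], [-4.2, -6.6]]
```

Call:
{"fn": "step_arm", "kwargs": {"deltas": [[2.3, -7.5, 2, 0, 0, 0, -1], [1.0, -7.8, 0, 0, 0, 0, -1], [-0.4, -7.8, 0, 0, 0, 0, -1], [-1.7, -7.7, 0, 0, 0, 0, -1], [-3.0, -7.2, 0, 0, 0, 0, -1]]}}

```text
clock: 10.6
tcp_pos: [0.6205, -0.0482, 0.1596]
orientation: [-0.0, 0.994, 0.11, -0.001]
wrist_force: [-1.5, 3.9, -5.6]
finger_gap: 0.0146
grip_force: 30.1
```

Call:
{"fn": "step_arm", "kwargs": {"deltas": [[-4.2, -6.6, 0, 0, 0, 0, -1], [-5.3, -5.8, 0, 0, 0, 0, -1], [-6.2, -4.8, 0, 0, 0, 0, -1], [-7.0, -3.6, 0, 0, 0, 0, -1], [0, 0, 0, 0, 0, 0, -1]]}}

```text
clock: 11.1
tcp_pos: [0.5964, -0.068, 0.1596]
orientation: [-0.001, 0.994, 0.11, -0.002]
wrist_force: [-3.0, 4.8, -5.6]
finger_gap: 0.0151
grip_force: 30.1
```

Call:
{"fn": "step_arm", "kwargs": {"deltas": [[-7.5, -2.3, -1, 0, 0, 0, -1], [-7.8, -1.0, 0, 0, 0, 0, -1], [-7.8, 0.4, 0, 0, 0, 0, -1], [-7.7, 1.7, 0, 0, 0, 0, -1], [-7.2, 3.0, 0, 0, 0, 0, -1]]}}

```text
clock: 11.6
tcp_pos: [0.562, -0.066, 0.1596]
orientation: [-0.001, 0.994, 0.11, 0.002]
wrist_force: [6.6, 8.1, -7.5]
finger_gap: 0.0149
grip_force: 29.9
```

Call:
{"fn": "step_arm", "kwargs": {"deltas": [[-6.6, 4.2, 0, 0, 0, 0, -1], [-5.8, 5.3, 0, 0, 0, 0, -1], [-4.8, 6.2, 0, 0, 0, 0, -1], [-3.6, 7.0, 0, 0, 0, 0, -1], [0, 0, 0, 0, 0, 0, -1]]}}

```text
clock: 12.1
tcp_pos: [0.5407, -0.0441, 0.1596]
orientation: [0.001, 0.994, 0.11, 0.001]
wrist_force: [4.3, 2.5, -7.6]
finger_gap: 0.015
grip_force: 29.8
```

```bash
python3 - <<'E'
from h import *
s=get_state(); p=s["tcp_pos"]*1000; print(p,s["wrist_force"],s["finger_gap"])
for ax in ((579.3,-27),(579,-25.5)):
    d=p[:2]-ax; print(np.hypot(*d),"crank",np.degrees(np.arctan2(d[1],d[0])))
E
```

```text
[540.71994243 -44.11196329 159.64189927] [ 4.26886578  2.46685089 -7.63354277] 0.014989957572447806
42.20474060480083 crank -156.08059441211338
42.5648679647775 crank -154.07073785887232
```

Call:
{"fn": "step_arm", "kwargs": {"deltas": [[-2.3, 7.5, -1, 0, 0, 0, -1], [-1.0, 7.8, 0, 0, 0, 0, -1], [0.4, 7.8, 0, 0, 0, 0, -1], [1.7, 7.7, 0, 0, 0, 0, -1], [3.0, 7.2, 0, 0, 0, 0, -1]]}}

```text
clock: 12.6
tcp_pos: [0.5414, -0.0053, 0.1594]
orientation: [0.0, 0.994, 0.11, -0.0]
wrist_force: [-2.8, -1.3, 5.3]
finger_gap: 0.0149
grip_force: 31.3
```

Call:
{"fn": "step_arm", "kwargs": {"deltas": [[4.2, 6.6, 0, 0, 0, 0, -1], [5.3, 5.8, 0, 0, 0, 0, -1], [6.2, 4.8, 0, 0, 0, 0, -1], [7.0, 3.6, 0, 0, 0, 0, -1], [0, 0, 0, 0, 0, 0, -1]]}}

```text
clock: 13.1
tcp_pos: [0.5654, 0.0166, 0.1595]
orientation: [-0.001, 0.994, 0.111, 0.001]
wrist_force: [-0.7, 1.6, 5.4]
finger_gap: 0.015
grip_force: 31.3
```

```bash
python3 - <<'E'
from h import *
s=get_state(); p=s["tcp_pos"]*1000; print(p,s["wrist_force"],s["finger_gap"])
Q=np.array([(624,-9.6),(620.5,-48.2),(596.4,-68.0),(562,-66),(540.7,-44.1),p[:2]])
from scipy.optimize import least_squares as ls
r=ls(lambda c:np.hypot(*(Q-c).T)-45,[580,-26]).x; d=p[:2]-r; print(r,np.hypot(*(Q-r).T),np.degrees(np.arctan2(Q[:,1]-r[1],Q[:,0]-r[0])))
E
```

```text
[565.35957482  16.62583188 159.45777789] [-0.73586543  1.57323514  5.3960267 ] 0.015040764997365745
[581.70799675 -25.4207535 ] [45.15428861 44.98570425 45.04272629 45.1118652  45.06184691 45.1130385 ] [  20.51000914  -30.42209525  -70.96296443 -115.9043111  -155.51061475
  111.24692136]
```

Call:
{"fn": "step_arm", "kwargs": {"deltas": [[7.5, 2.3, 1, 0, 0, 0, -1], [7.8, 1.0, 0, 0, 0, 0, -1], [7.8, -0.4, 0, 0, 0, 0, -1], [7.7, -1.7, 0, 0, 0, 0, -1], [7.2, -3.0, 0, 0, 0, 0, -1]]}}

```text
clock: 13.6
tcp_pos: [0.6034, 0.0141, 0.1595]
orientation: [-0.001, 0.994, 0.11, 0.0]
wrist_force: [-2.2, 3.2, 4.7]
finger_gap: 0.0151
grip_force: 31.0
```

Call:
{"fn": "step_arm", "kwargs": {"deltas": [[6.6, -4.2, 0, 0, 0, 0, -1], [5.8, -5.3, 0, 0, 0, 0, -1], [4.8, -6.2, 0, 0, 0, 0, -1], [3.6, -7.0, 0, 0, 0, 0, -1], [2.3, -7.5, 0, 0, 0, 0, -1]]}}

```text
clock: 14.1
tcp_pos: [0.6262, -0.018, 0.1594]
orientation: [0.0, 0.994, 0.11, 0.0]
wrist_force: [-0.2, 3.3, 5.0]
finger_gap: 0.0149
grip_force: 31.1
```

Call:
{"fn": "step_arm", "kwargs": {"deltas": [[1.0, -7.8, 0, 0, 0, 0, -1], [-0.4, -7.8, 0, 0, 0, 0, -1], [0, 0, 0, 0, 0, 0, -1]]}}

```text
clock: 14.4
tcp_pos: [0.6258, -0.0347, 0.1594]
orientation: [0.001, 0.994, 0.109, -0.0]
wrist_force: [-1.9, 0.6, 5.1]
finger_gap: 0.0149
grip_force: 31.2
```

```bash
cat > cr.py <<'E'
from h import *
s=get_state(); p=s["tcp_pos"]*1000; d=p[:2]-[581.7,-25.4]; a=np.degrees(np.arctan2(d[1],d[0]))
print(p,s["wrist_force"],np.hypot(*d),"crank",np.radians(12.7-a+360))
import sys
c=shot("side",sys.argv[1]); W=pts(c); L=np.concatenate([loc(W),W[...,2:]*1000],-1); h=cv2.cvtColor(c["image"],cv2.COLOR_RGB2HSV)
m=(L[...,0]>-100)&(L[...,0]<-45)&(abs(L[...,1]+40)<30)&(L[...,2]>60)&(L[...,2]<115)
b=m&(h[...,1]>100)&(h[...,0]>10)&(h[...,0]<35); print(b.sum(),np.percentile(L[b],[2,50,98],axis=0).round(1) if b.sum() else "")
v,u=np.where(m); print(u.min(),u.max(),v.min(),v.max())
cv2.imwrite(f"pics/{sys.argv[1]}c.png",cv2.resize(c["image"][190:260,250:330,::-1],(640,560),interpolation=cv2.INTER_CUBIC))
E
python3 cr.py s4
```

```text
[625.77051974 -34.71121817 159.44391736] [-1.93319712  0.61425718  5.13157706] 45.043417878678966 crank 6.71305990962198
30 [[-74.1 -54.9  77.2]
 [-67.5 -45.2  90.5]
 [-59.4 -22.2  93.6]]
267 279 210 228
```

View pics/s4c.png

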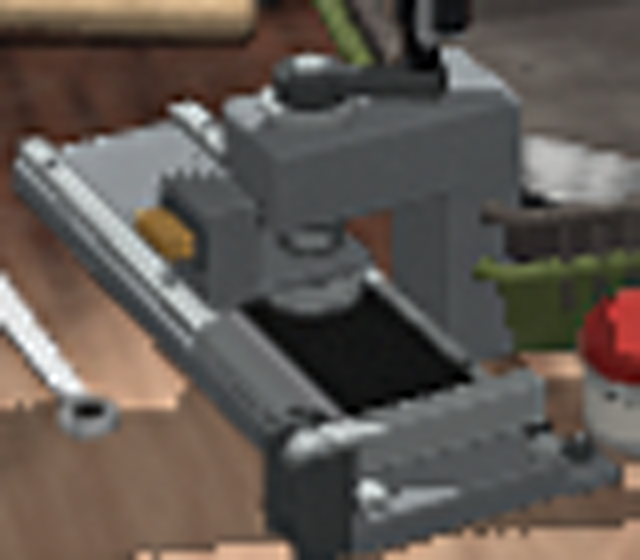

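The brass tab (165,232 in the crop) is out of the housing by roughly 12 mm at crank 6.7, so about 0.35 rad more is needed.

Call:
{"fn": "step_arm", "kwargs": {"deltas": [[-2.4, -7.8, 0, 0, 0, 0, -1], [-3.7, -7.0, 0, 0, 0, 0, -1], [0, 0, 0, 0, 0, 0, -1], [0, 0, 0, 0, 0, 0, -1]]}}

```text
clock: 14.85
tcp_pos: [0.6199, -0.0491, 0.1594]
orientation: [0.001, 0.994, 0.109, -0.0]
wrist_force: [-1.1, -1.9, 4.4]
finger_gap: 0.0149
grip_force: 31.1
```

```bash
python3 cr.py s5; python3 - <<'E'
from h import *
K=None
for n in("s4","s5"):
    d=np.load(f"pics/{n}.npz"); im=d["image"]; h=cv2.cvtColor(im,cv2.COLOR_RGB2HSV)[205:235,262:285]
    b=(h[...,1]>110)&(h[...,0]>8)&(h[...,0]<35)&(h[...,2]>60); v,u=np.where(b); print(n,b.sum(),u.min()+262,u.max()+262,v.min()+205,v.max()+205)
E
```

```text
[619.8750815  -49.13444283 159.44027798] [-1.12045062 -1.91564834  4.41958843] 44.95175885240847 crank 7.061083675264711
39 [[-75.2 -58.3  79. ]
 [-66.9 -42.9  90.3]
 [-57.7 -25.5  93.8]]
266 279 210 228
s4 32 262 273 205 222
s5 42 262 274 205 222
```

View pics/s5c.png

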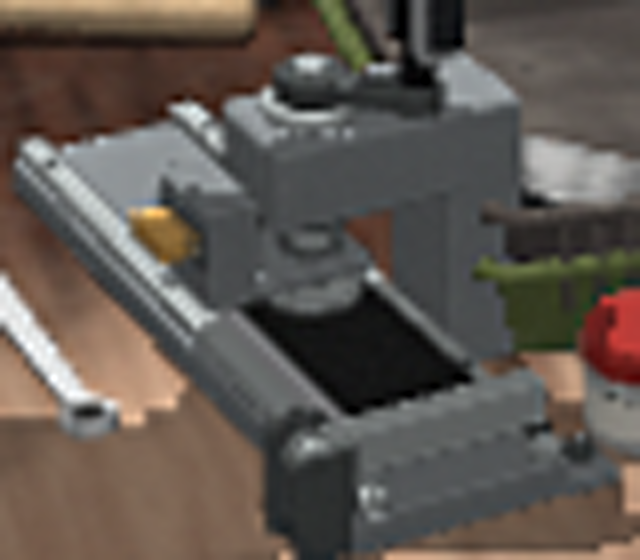

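The tab now sticks out further (160,232 in the crop), and crank 7.06 agrees with about 14 mm. I'll release and lift clear.

Call:
{"fn": "step_arm", "kwargs": {"deltas": [[0, 0, 0, 0, 0, 0, 0.6], [0, 0, 0, 0, 0, 0, 0.6], [0, 0, 0, 0, 0, 0, 0.6], [0, 0, 0, 0, 0, 0, 0.6], [0, 0, 20, 0, 0, 0, 0.6]]}}

```text
clock: 15.4
tcp_pos: [0.6182, -0.047, 0.1763]
orientation: [-0.001, 0.994, 0.11, -0.003]
wrist_force: [-0.6, -0.5, 0.7]
finger_gap: 0.0677
grip_force: 0.0
```

Call:
{"fn": "step_arm", "kwargs": {"deltas": [[0, 0, 40, 0, 0, 0, 0.6], [0, 0, 40, 0, 0, 0, 0.6], [0, 0, 30, 0, 0, 0, 0.6], [0, 0, 0, 0, 0, 0, 0.6], [0, 0, 0, 0, 0, 0, 0.6]]}}

```text
clock: 15.9
tcp_pos: [0.6206, -0.0475, 0.2898]
orientation: [0.0, 0.994, 0.11, 0.001]
wrist_force: [0.7, 0.6, -1.0]
finger_gap: 0.0686
grip_force: 0.0
```

```bash
python3 cr.py s6; python3 - <<'E'
from h import *
a=np.load("pics/s5.npz")["image"][205:235,255:285].astype(int);b=np.load("pics/s6.npz")["image"][205:235,255:285].astype(int); print("tab diff",abs(a-b).mean())
c=shot("wrist","w3"); W=pts(c); L=np.concatenate([loc(W),W[...,2:]*1000],-1)
m=(L[...,2]>183)&(L[...,2]<202); m&=(abs(L[...,0])<70)&(abs(L[...,1]+40)<70); q=L[m]; k=np.median(q,0); print(m.sum(),k,"crank",2*np.pi+np.arctan2(-(k[1]+38.5),k[0]-1))
h=cv2.cvtColor(c["image"],cv2.COLOR_RGB2HSV); b=(h[...,1]>110)&(h[...,0]>10)&(h[...,0]<35)&(h[...,2]>80)&(abs(L[...,2]-90)<10)&(L[...,0]<-45)&(L[...,0]>-95)&(abs(L[...,1]+38)<25); print("tab px",b.sum(),np.percentile(L[b],[2,50,98],axis=0).round(1) if b.sum() else "")
E
```

```text
[620.56961906 -47.50817802 289.75008509] [ 0.71231031  0.60262332 -0.99359955] 44.717097637959384 crank 7.021987712146344
38 [[-76.5 -57.7  78.9]
 [-67.6 -45.8  90.6]
 [-56.8 -27.6  94.1]]
266 279 210 228
tab diff 3.1885185185185185
431 [ 34.9948432  -70.15627838 193.71245386] crank 7.032977430490836
tab px 260 [[-73.5 -54.1  87.7]
 [-68.7 -39.4  89.4]
 [-63.7 -24.9  90.8]]
```

```bash
python3 -c "
from workcell import *
print(hand_in())"
```

```text
the job is handed in; nothing more can be done
None
```

I handed the job in with the flag down, the bar against the stop, and the crank let go at about 7.05 rad; the tab is about 14–15 mm out, past the first groove and short of the second. No verdict came back.

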